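# Clamp the star mould and give it a short spray of release agent

## Task

Take the rectangular aluminium mould with the star-shaped cavity and stand it in the open clamp, cavity up, with its 40 mm width between the jaws; let go, and turn the clamp's knob clockwise until its slip clutch slips a good 15 degrees. Only then press the canister's nozzle cap all the way down, briefly (well under two seconds), and let it spring back up. Leave everything else on the table where it is.

Things in the scene. Friction and masses are not known exactly. Their poses are not given: they have to be found in the camera images.
- mould_mid (a point): Centre (half-way up) of the mould to be clamped: a loose bare-aluminium block, 40 mm along its x, 50 mm along its y, 36 mm tall, about 0.19 kg (varies), standing on the table with a dark five-armed star cavity on its top. It can be turned by any half turn: both are equal.
- clamp: The fixed cam clamp: origin on the table under the centre of the mould once clamped; z up, x along the clamping axis, the knob's end at -x. Grey base plate 12 mm thick, x -155 to +60 mm, 72 mm wide; the mould stands on it. Fixed jaw: face at x = +20 mm, 24 mm thick, top 30 mm above the table. Knob housing: x -125 to -75 mm, 56 mm wide, 42 mm tall. Jaws are 36 mm wide along y, centred.
- nest (a point): Point on top of the base plate half-way between the fully open jaws (clamp x = -5 mm, 12 mm above the table), axes as the clamp's. Set the mould down here, its x along the clamp's x: its 50 mm length then sticks out 7 mm past the jaws at each side, where fingers pass freely. On closing, the moving jaw pushes it along +x against the fixed jaw.
- jaw (a joint): Travel of the moving jaw towards the fixed jaw, m: 0 fully open (faces 50.5 mm apart), about 0.0105 when it grips the mould, 0.018 at its end. The moving jaw is 16 mm thick, its top 30 mm above the table. It starts at 0 to 0.0025 and is driven by the cam, 10 mm per rad; it stays where it is left.
- cam (a joint): Turn of the cam under the knob, rad, clockwise from above; starts at 0 to 0.25, and is stopped at about 1.05 by the gripped mould.
- knob (a joint): Slip of the knob against the cam, rad, clockwise from above: 0 at the start. The knob carries the cam with it until the jaw is tight; then the clutch slips (at about 0.15 N m) and this value grows. Turning back does not slip: it opens the jaw again.
- knob_grip (a point): Middle of the black knob's grip bar, on the knob's vertical axis (clamp x = -100 mm), 64 mm above the table. The bar is 42 mm along this point's x, 14 mm thick along its y, 24 mm tall (52 to 76 mm above the table), on a ribbed foot 38 mm across. Tightening takes 0.8 to 1.05 rad clockwise, the slip about 0.25 rad more; 1.4 rad in one grasp does both at any start.
- canister: The fixed spray canister: an upright aluminium can 52 mm across, clamped in a grey foot (90 x 70 mm); a 57 mm steel collar at 95 to 107 mm. Origin on the table on its axis, z up; its nozzle points to +y, towards the clamp.
- cap_top (a point): Centre of the top of the grey nozzle cap, a disc 30 mm across and 16 mm tall on the canister's axis, its top 168 mm above the table when up. Press it straight down.
- cap (a joint): How far the nozzle cap is pressed down, m: 0 up, 0.008 fully down. Sprung: starts to move at 2 N, fully down at 6 N, and comes back up when released.
- dose (a joint): Lag, rad, of a small weighted white needle on the canister's collar (a spray timer): 0 at rest; while the cap is down it creeps up, passing 0.33 after about 2 s fully down, and goes back to 0 slowly afterwards. It only shows how long the cap has been down; leave it alone.
- round_mid (a point): Centre of a bystander: a round aluminium mould, 52 mm across, 34 mm tall. Loose; leave alone.
- long_mid (a point): Centre of a bystander: a long aluminium mould, 76 mm along x, 34 mm along y, 30 mm tall, with a straight groove. Loose; leave alone.
- flake_bottle: Bystander: a clear plastic bottle standing upright, 66 mm across, 200 mm tall, origin under its foot. Loose; leave alone.
- pellet_jar: Bystander: a glass jar, 64 mm across, 85 mm tall, origin under its foot. Loose; leave alone.
- screwdriver: Bystander: a screwdriver lying along its x, about 200 mm long, 30 mm thick. Loose; leave alone.
- wrench: Bystander: a wrench lying along its x, about 180 mm long, low. Loose; leave alone.
- spool: Bystander: a black filament spool lying flat, 170 mm across, 60 mm tall. Loose; leave alone.
- cap_tray: Bystander: an open cardboard tray, 100 x 140 mm, 50 mm tall. Loose; leave alone.

How it is judged:
By the outcome, as a careful person would: the job done as asked, in the order asked, and still so for the second after the job is handed in, with the robot touching nothing.
It also fails if it takes over 64 s, if anything falls off the work surface, if the arm or the gripper's body presses on something with over 40 N, if the wrist force passes 120 N, or if a joint passes its speed limit or range.

## Robot

A 6-joint arm with a two-finger parallel gripper is mounted at the origin on the work surface. World frame = base frame: x ahead of the robot, y to its left, z up, the work surface at z = 0. Lengths are in m, angles in rad, forces in N, time in s.
With the tool pointing down it reaches from about 0.375 to 0.75 m from the base axis. Payload 9 kg.
Tool frame: the origin (TCP) lies at the very end of the fingers, on their centre line; the grasp point (between the pads) lies grip_depth behind it (grip_depth is the distance from the TCP to the grasp point, in m); z points along the fingers, y is the line along which they close (so a half turn about z gives the same grasp; the last joint's range is limited). The gripper opens to 85 mm and grips with 20 to 120 N. Pads are 22 mm wide; open, the fingers measure 114 mm over their backs; the gripper's body (76 mm by 85 mm) begins 54 mm behind the grasp point. The pads swing forward as they close: fully open they stand 13 mm farther back than shut.
Start: joints at [1.022, 0.104, 0.097, 1.564, 0, 1.353], TCP at [0.195, 0.568, 0.231] pointing down, gripper open.
Joint ranges: [-2.99, 2.99], [-0.84, 1.86], [-1.1, 1.16], [-1.84, 2.11], [-1.51, 1.56], [-3.14, 3.14]. Speed limits (rad/s): [2.22, 2.22, 2.57, 3.14, 3.14, 3.14].

## Interface

Orientations are given as a unit quaternion [x, y, z, w].
In Python, from cell import reach, line_to, goto_joints, gripper_to, wait, ik, grab_frame, camera_model, PlanningError, sign_off, outline_of, pinpoint, current_clock, current_qpos, current_qd, current_joint_torque, current_ee_pos, current_tool_rot, current_ft_force, current_torque, current_width, current_grasp_force, grip_depth gives the robot as it stands. Calls block until the motion is done:
- reach(position, orientation): joint-space move of the TCP to a pose.
- line_to(position, orientation=None, speed=0.15): straight line of the TCP; orientation=None keeps the orientation; speed is the mean speed in m/s.
- goto_joints(angles): joint-space move.
- gripper_to(opening, force=None): finger opening in m; force is the grip in N (None keeps the last); returns when the fingers have stopped.
- wait(seconds).
- ik(position, orientation): joint angles nearest the present ones, or None.
- grab_frame(name): name is "scene" or "side" or "wrist"; returns the picture (384x512x3 uint8, red, green, blue); there is no depth.
- camera_model(name): a dict with "intrinsics" (3x3 intrinsics, pixels), "distortion" ([k1, k2, p1, p2, k3] as OpenCV has them; the pictures are not rectified), "pose" (4x4, takes a point from camera to world coordinates); the wrist camera has in their place "tool_from_camera" (4x4, takes a point from camera to tool coordinates, whose origin is the TCP and whose axes are the flange's). Camera axes: x right, y down, z forward; pixel columns grow to the right and rows downward; lengths in m; the calibration is good to about 2 mm. A picture is of the moment at which its call begins: read the wrist's pose just before it. camera_model takes no time and is no camera call.
A pose or a line that the arm cannot do raises PlanningError and nothing moves.
- sign_off(): hands the job in; it is judged then, once.
Trained networks look in the newest picture that a camera, given by its name, has taken for a name from the list of things; names that differ only in an ending like _2 or _b are one class to them, and where a whole thing is asked for, a point or a joint stands for the part that bears it (a point fixed in the world has none). Each returns a list of dicts, best first, with "confidence" (0 to 1); they miss things now and then, are a little off and sometimes report something else, mostly with a low value. They report only what shows in the picture. A call takes as long as a camera call.
- outline_of(name, camera): "region" (384x512 bool, what is visible of it).
- pinpoint(name, camera): "point" ([x, y, z] in m, in the coordinates of the camera as it stood for that picture, good to about 4 mm: a listed point, or the origin of a listed thing).
Readings, each from a call of its own:
- current_clock(): time.
- current_qpos(): joint angles.
- current_qd(): joint speeds.
- current_joint_torque(): joint torques, N m.
- current_ee_pos(): TCP position.
- current_tool_rot(): TCP orientation.
- current_ft_force(): force on the tool from outside, world axes, zero at the start.
- current_torque(): the same for the moment, N m.
- current_width(): finger opening in m.
- current_grasp_force(): force on a finger pad.
Only numpy, scipy, OpenCV 4.12 (cv2) and the standard library are available. Lean on these libraries where they do the work, as an engineer would, in place of code of your own. Each camera call takes 0.05 s, during which the arm holds its last target. There are 200 camera calls.

## Working session

There is one attempt and no reset: what is moved stays moved. The work goes in short steps, each a Python script; the robot and the scene stay as the last script left them, time stands still between calls to the robot, and variables do not carry over. Pictures are saved under pics/ and viewed, at most 10 in all, crops included, and the job is handed in when it is done.

```bash
ls; mkdir -p pics; cat > h.py <<'E'
import numpy as np, cv2
from cell import *
from scipy.spatial.transform import Rotation as R
def cam_pose(c):
    m=camera_model(c)
    if 'pose' in m: return np.array(m['pose'])
    T=np.eye(4);T[:3,:3]=R.from_quat(current_tool_rot()).as_matrix();T[:3,3]=current_ee_pos()
    return T@np.array(m['tool_from_camera'])
def look(c,names,save=None):
    P=cam_pose(c);im=grab_frame(c)
    if save: cv2.imwrite('pics/'+save,im[:,:,::-1])
    out={}
    for n in names:
        for d in pinpoint(n,c)[:2]:
            p=P[:3,:3]@np.array(d['point'])+P[:3,3]
            out.setdefault(n,[]).append(p); print(c,n,p.round(4),round(d['confidence'],2))
    return im,P,out
def down(a):  # tool down, tool y (closing) along world angle a
    y=np.array([np.cos(a),np.sin(a),0]);z=np.array([0,0,-1.]);x=np.cross(y,z)
    return R.from_matrix(np.c_[x,y,z]).as_quat()
def px(c,P,pts):
    m=camera_model(c);Q=np.linalg.inv(P)
    return cv2.projectPoints(np.array(pts,float),cv2.Rodrigues(Q[:3,:3])[0],Q[:3,3],np.array(m['intrinsics']),np.array(m['distortion'],float))[0][:,0]
def ray_at_z(c,P,uv,z):
    m=camera_model(c)
    n=cv2.undistortPoints(np.array(uv,float).reshape(-1,1,2),np.array(m['intrinsics']),np.array(m['distortion'],float))[:,0]
    d=np.c_[n,np.ones(len(n))]@P[:3,:3].T
    return P[:3,3]+d*((z-P[2,3])/d[:,2])[:,None]
E
python3 - <<'E'
from h import *
N=['mould_mid','clamp','nest','knob_grip','canister','cap_top','round_mid','long_mid','flake_bottle','pellet_jar','spool','cap_tray','screwdriver','wrench']
a=look('scene',N,'scene.png')[0];b=look('side',N[:6],'side.png')[0]
print(grip_depth,current_tool_rot(),current_clock(),down(0))
for c in('scene','side','wrist'):print(cam_pose(c).round(3))
E
```

```text
pics
scene mould_mid [0.4593 0.2    0.0206] 0.61
scene mould_mid [ 3.819e-01  9.230e-02 -2.000e-04] 0.34
scene clamp [ 0.5709 -0.1378 -0.002 ] 0.83
scene nest [ 0.5626 -0.1386  0.0132] 0.97
scene nest [ 0.4779 -0.1668  0.0645] 0.6
scene knob_grip [ 0.272  -0.3688  0.0027] 0.55
scene knob_grip [ 0.475  -0.164   0.0635] 0.51
scene canister [ 0.4725 -0.1594  0.0629] 0.63
scene canister [ 0.6062 -0.2765  0.0029] 0.61
scene cap_top [ 0.6101 -0.2754  0.1714] 0.57
scene round_mid [0.6157 0.2265 0.0169] 0.65
scene long_mid [0.5437 0.3334 0.0225] 0.53
scene flake_bottle [0.6432 0.0864 0.0031] 0.85
scene pellet_jar [0.6448 0.0838 0.0041] 0.69
scene pellet_jar [ 7.639e-01 -6.120e-02  3.000e-04] 0.59
scene spool [ 0.2714 -0.3718  0.0015] 0.8
scene spool [ 6.065e-01 -2.754e-01 -5.000e-04] 0.66
scene cap_tray [ 0.597  -0.4464  0.0039] 0.58
scene screwdriver [ 0.382   0.0945 -0.0012] 0.61
scene wrench [0.7408 0.1583 0.0013] 0.58
side mould_mid [0.466  0.2008 0.0184] 0.64
side clamp [0.7454 0.1617 0.0024] 0.63
side nest [ 0.5686 -0.133   0.0138] 0.62
side knob_grip [ 0.48   -0.1657  0.0657] 0.66
side knob_grip [ 0.5977 -0.4434  0.0057] 0.4
side canister [ 6.098e-01 -2.775e-01 -6.000e-04] 0.66
side cap_top [ 0.6037 -0.275   0.1697] 0.43
0.0187 [1.64650224e-01 9.86352017e-01 5.04671121e-05 1.52080559e-05] 1.1 [0.70710678 0.70710678 0.         0.        ]
[[ 0.387  0.718 -0.578  1.283]
 [ 0.922 -0.309  0.234 -0.345]
 [-0.01  -0.623 -0.782  1.173]
 [ 0.     0.     0.     1.   ]]
[[ 0.83  -0.366  0.421 -0.054]
 [-0.558 -0.541  0.63  -0.922]
 [-0.003 -0.757 -0.653  1.01 ]
 [ 0.     0.     0.     1.   ]]
[[ 0.325  0.906  0.271  0.126]
 [ 0.946 -0.311 -0.093  0.591]
 [ 0.     0.287 -0.958  0.374]
 [ 0.     0.     0.     1.   ]]
```

```bash
python3 -c "
import cell;print(cell.grip_depth)"
```

```text
0.0187
```

View pics/scene.png

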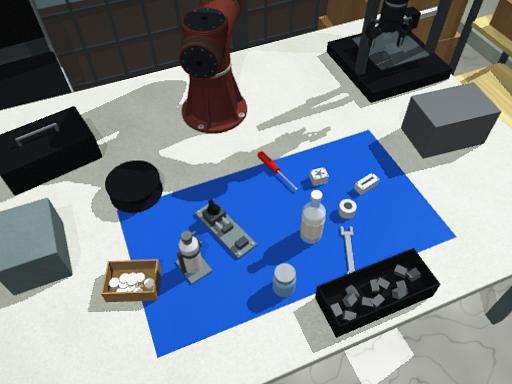

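View pics/side.png

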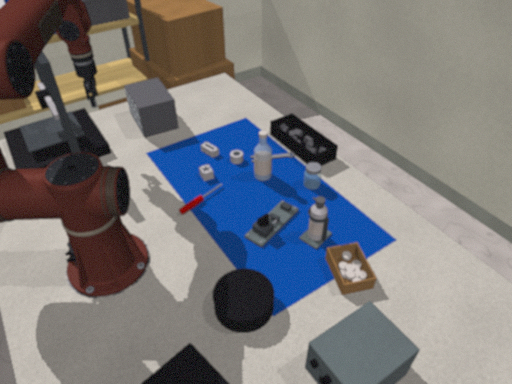

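Scene: the mould is at about (319,176), the clamp runs from the knob at (212,207) to the jaws at (240,245), and the canister is at (190,250). The networks agree on these. Next I'll look at the mould from close up.

```bash
python3 - <<'E'
from h import *
reach([0.445,0.195,0.20],down(1.889))
im,P,o=look('wrist',['mould_mid'],'w1.png')
r=outline_of('mould_mid','wrist')
print([(x['confidence'],x['region'].sum()) for x in r])
m=r[0]['region'].astype(np.uint8);np.save('m1.npy',m);np.save('P1.npy',P)
c=max(cv2.findContours(m,0,2)[0],key=cv2.contourArea)
print(cv2.approxPolyDP(c,4,True)[:,0].tolist())
v=im[:,:,::-1].copy();cv2.drawContours(v,[c],-1,(0,0,255),1);cv2.imwrite('pics/w1o.png',v)
print(current_qpos(),current_clock())
for a in(1.889,1.889-np.pi):
  print(a,ik([0.567,-0.137,0.1],down(a)))
E
```

```text
wrist mould_mid [0.4605 0.2033 0.0148] 0.95
[(0.57, np.int64(1663))]
[[251, 159], [235, 193], [273, 208], [286, 178]]
[ 1.44354043e-01 -2.50890916e-01 -2.98540513e-01  1.52307118e+00
  9.79357731e-05 -1.74810398e-01] 2.9
1.889 [-0.46112624  0.0708336  -0.17631631  1.32364642  0.         -0.77932991]
-1.252592653589793 [-0.46112624  0.0708336  -0.17631631  1.32364642  0.          2.36226274]
```

View pics/w1o.png

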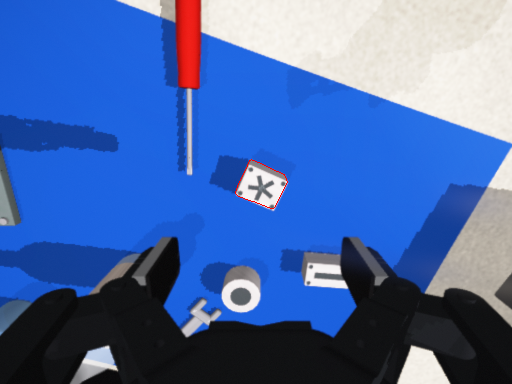

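The wrist view shows the star mould at about (262,185), turned about 25°. The red outline fits it. I'll fit the box, move closer and fit again.

```bash
cat >> h.py <<'E'
from scipy.optimize import minimize
def fit_box(c,P,m,x0,dims=(.04,.05,.036),zb=0.,yaws=np.arange(0,np.pi,np.pi/12)):
    B=np.array([[sx*dims[0]/2,sy*dims[1]/2,z] for sx in(-1,1) for sy in(-1,1) for z in(0,dims[2])])
    def cost(p):
        w=R.from_euler('z',p[2]).apply(B)+[p[0],p[1],zb]
        h=cv2.convexHull((px(c,P,w)).astype(np.float32))
        k=np.zeros((384*4,512*4),np.uint8);cv2.fillPoly(k,[np.round(h*4+1.5).astype(int)],1)
        k=cv2.resize(k*255.,(512,384),interpolation=cv2.INTER_AREA)/255
        return 1-np.minimum(k,m).sum()/np.maximum(k,m).sum()
    res=[]
    for y in yaws:
        s=np.array([[x0[0],x0[1],y]]*4);s[1,0]+=.004;s[2,1]+=.004;s[3,2]+=.15
        r=minimize(cost,s[0],method='Nelder-Mead',options=dict(initial_simplex=s,maxiter=60));res.append((r.fun,r.x))
    return sorted(res,key=lambda t:t[0])
E
python3 - <<'E'
from h import *
m=np.load('m1.npy');P=np.load('P1.npy')
f=fit_box('wrist',P,m,[.4605,.2033])
for q in f[:6]:print(q)
x,y,yaw=f[0][1]
a=yaw+np.pi/2
a=min((a+k*np.pi for k in(-2,-1,0,1,2)),key=lambda t:abs(t-1.889))
tx=np.array([-np.sin(a),np.cos(a)])
reach([x+.02*tx[0],y+.02*tx[1],.12],down(a))
im,P,o=look('wrist',['mould_mid'])
m=outline_of('mould_mid','wrist')[0]['region'].astype(np.uint8)
f=fit_box('wrist',P,m,[x,y])
for q in f[:6]:print(q)
c=max(cv2.findContours(m,0,2)[0],key=cv2.contourArea)
v=im[:,:,::-1].copy();cv2.drawContours(v,[c],-1,(0,0,255),1)
x,y,yaw=f[0][1]
for dx,dy in((-.02,-.025),(-.02,.025),(.02,.025),(.02,-.025)):
  w=R.from_euler('z',yaw).apply([dx,dy,.036])+[x,y,0]
  u=px('wrist',P,[w])[0];cv2.circle(v,tuple(np.round(u).astype(int)),2,(0,255,0),-1)
cv2.imwrite('pics/w2.png',v);print(current_qpos(),current_clock(),current_ft_force())
E
```

```text
(np.float64(0.03660279192466931), array([ 0.4593902 ,  0.20138557, -0.10830361]))
(np.float64(0.03660279192466931), array([0.45943147, 0.20135398, 3.03327876]))
(np.float64(0.03663848321803742), array([ 0.45948083,  0.20131684, -0.1116861 ]))
(np.float64(0.03663848321803742), array([0.45947965, 0.20126971, 3.03091114]))
(np.float64(0.037038391224862854), array([ 0.45931151,  0.20129644, -0.10093694]))
(np.float64(0.03785938986026771), array([0.45955819, 0.20140089, 3.02836529]))
wrist mould_mid [0.4581 0.2049 0.0174] 0.98
(np.float64(0.06016198270210826), array([0.45969976, 0.20153944, 3.03091545]))
(np.float64(0.060347197259636776), array([0.45988237, 0.20169611, 3.02717801]))
(np.float64(0.06038565629228687), array([0.45911607, 0.20172879, 3.02570179]))
(np.float64(0.06084751136003386), array([ 0.46002654,  0.20167515, -0.09017   ]))
(np.float64(0.06138404648705753), array([ 0.45965493,  0.20171822, -0.1251677 ]))
(np.float64(0.062008143975357144), array([ 0.45990029,  0.20173408, -0.10355156]))
[ 1.62832535e-01 -2.47234043e-01 -4.37198890e-01  1.37802311e+00
 -4.32287178e-05  2.69003876e-01] 3.5583 [ 0.38347641 -0.80834747  0.12021322]
```

View pics/w2.png

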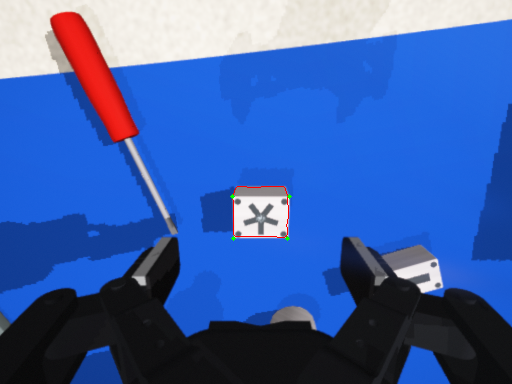

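The fit is good: the green corners sit on the top face at (234–289, 196–238). I'll grasp it, lift it, and view the clamp from the wrist.

```bash
python3 - <<'E'
from h import *
x,y,a=.4596,.2016,-.11+np.pi/2
gripper_to(.070,40)
reach([x,y,.08],down(a)); line_to([x,y,.007],speed=.08)
gripper_to(.03,45); print('w',current_width(),current_grasp_force())
line_to([x,y,.25],speed=.2); print('w',current_width(),current_grasp_force(),current_ft_force())
reach([.50,-.10,.25],down(1.889)); reach([.58,-.15,.22],down(1.889))
im,P,o=look('wrist',['clamp','nest','knob_grip','cap_top','mould_mid'],'w3.png');np.save('P3.npy',P)
for n in('clamp','knob_grip'):
  r=outline_of(n,'wrist'); print(n,[(q['confidence'],q['region'].sum()) for q in r])
  if r: np.save(n+'_m3.npy',r[0]['region'])
print(current_clock())
E
```

```text
w 0.04931894099708372 48.02397966384888
w 0.04929876247229997 47.37728834152222 [ 0.15919036 -1.0289565  -2.41386919]
wrist clamp [ 0.5705 -0.1365 -0.0051] 0.86
wrist nest [ 0.5634 -0.1352  0.0142] 0.67
wrist knob_grip [ 0.4731 -0.1645  0.0637] 0.76
wrist cap_top [ 0.6091 -0.277   0.1695] 0.84
wrist mould_mid [ 0.5798 -0.1497  0.2299] 0.69
wrist mould_mid [ 0.77   -0.0652  0.0026] 0.43
clamp [(0.8, np.int64(10320))]
knob_grip [(0.83, np.int64(1358))]
8.9583
```

View pics/w3.png

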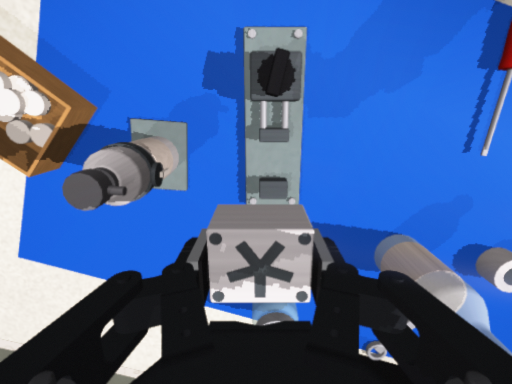

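The wrist view shows the base plate at about cols 245–306 with its end at row 27, the knob at (277,72) and the jaws at rows 134 and 187. The mould is held square. I'll refine the clamp pose from the plate edges and the networks' points.

```bash
python3 - <<'E'
from h import *
im=cv2.imread('pics/w3.png').astype(float);P=np.load('P3.npy')
# saturation-like blueness: B - R
s=im[:,:,0]-im[:,:,2]
def edge(v): # subpixel position of max |grad| 
    g=np.abs(np.gradient(cv2.GaussianBlur(v.reshape(1,-1),(5,1),0).ravel()));i=g.argmax();w=slice(max(i-2,0),i+3);return (np.arange(len(v))[w]*g[w]).sum()/g[w].sum()
L=[(235+edge(s[r,235:256]),r) for r in range(140,195,3)]
Rr=[(296+edge(s[r,296:318]),r) for r in range(36,195,6)]
L+=[(235+edge(s[r,235:256]),r) for r in range(34,140,6)]
T=[(c,18+edge(s[18:38,c])) for c in range(258,294,3)]
out=[]
for n,E in(('L',L),('R',Rr),('T',T)):
    w=ray_at_z('wrist',P,E,.012)[:,:2]
    for _ in range(3):
        c=np.median(w,0) if 0 else w.mean(0);d=np.linalg.svd(w-c)[2][0];nn=np.array([-d[1],d[0]]);res=(w-c)@nn;w=w[np.abs(res)<max(.0008,1.5*res.std())]
    if d[0]<0:d=-d
    print(n,len(w),'mean',c.round(4),'ang',np.arctan2(d[1],d[0]).round(4),'sd',res.std().round(5));out.append((c,d))
(cl,dl),(cr,dr),(ct,_)=out
d=(dl+dr);d/=np.linalg.norm(d);n=np.array([-d[1],d[0]])
print('yaw',np.arctan2(d[1],d[0]),'width',(cl-cr)@n)
off=((cl+cr)/2)@n; org=d*(ct@d+.155)+n*off
print('origin',org,'nest',org-.005*d,'knob',org-.1*d)
j=ray_at_z('wrist',P,[[260,179.],[288,179]],.030);print('fixed jaw far edge? local x',(j[:,:2]-org)@d)
# knob bar orientation
m=np.load('knob_grip_m3.npy').astype(np.uint8);ys,xs=np.nonzero(m)
c=im[40:110,240:315];cv2.imwrite('pics/knob3.png',cv2.resize(c,None,fx=8,fy=8,interpolation=cv2.INTER_CUBIC))
E
```

```text
L 37 mean [ 0.541 -0.182] ang 0.3175 sd 0.00012
R 27 mean [ 0.5035 -0.1189] ang 0.3191 sd 0.00014
T 12 mean [ 0.4223 -0.1836] ang -1.2559 sd 5e-05
yaw 0.318272120008875 width -0.07173895668523426
origin [ 0.56942541 -0.13488502] nest [ 0.56467652 -0.13644965] knob [ 0.47444765 -0.16617761]
fixed jaw far edge? local x [0.01733009 0.01731028][ WARN:0@0.304] global loadsave.cpp:1063 imwrite_ Unsupported depth image for selected encoder is fallbacked to CV_8U.
```

View pics/knob3.png

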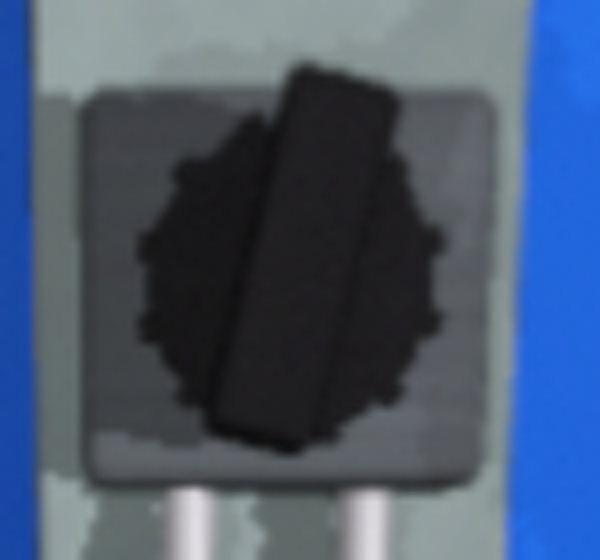

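```bash
python3 - <<'E'
from h import *
P=np.load('P3.npy')
c=np.array([(297,68),(398,104),(312,440),(215,415)])/8.+[240,40]-.5
w=ray_at_z('wrist',P,c,.076)[:,:2];print('bar',w,w.mean(0)); 
d=(w[1]+w[0]-w[2]-w[3])/2;t=w[1]-w[0];print('len',np.linalg.norm(d),'ang',np.arctan2(d[1],d[0]),'short',np.arctan2(t[1],t[0]),np.linalg.norm(t))
nx,ny,yaw=.5647,-.1364,.3183
q=down(yaw+np.pi/2)
line_to([nx,ny,.15],q,speed=.15);line_to([nx,ny,.03],speed=.12)
f0=np.array(current_ft_force());z=.03
for z in np.arange(.027,.0165,-.001):
    line_to([nx,ny,z],speed=.03); f=current_ft_force()[2]-f0[2]
    if f>4: break
print('z',z,f,current_width())
gripper_to(.068,40);print('w',current_width(),current_ft_force())
line_to([nx,ny,.14],speed=.15)
tx=np.array([-np.sin(yaw+np.pi/2),np.cos(yaw+np.pi/2)])
reach([nx-.01*np.cos(yaw),ny-.01*np.sin(yaw),.19],q)
im,P,o=look('wrist',['mould_mid','nest','knob_grip'],'w4.png');np.save('P4.npy',P)
m=outline_of('mould_mid','wrist')[0]['region'].astype(np.uint8)
f=fit_box('wrist',P,m,[nx,ny],zb=.012,yaws=[yaw,yaw+.1])
print(f[0]);p=np.array(f[0][1][:2])-[.5694,-.1349];print('local',p@[np.cos(yaw),np.sin(yaw)],p@[-np.sin(yaw),np.cos(yaw)])
print(current_clock())
E
```

```text
bar [[ 0.45478634 -0.17371724]
 [ 0.45464546 -0.16116542]
 [ 0.49284467 -0.15837598]
 [ 0.49385245 -0.17062226]] [ 0.47403223 -0.16597023]
len 0.03874453253735189 ang -3.0655808192784826 short 1.5820191675546746 0.012552609076471266
z 0.018999999999999993 7.95255894094236 0.04913362709938846
w 0.06830171832593114 [ 0.09008259 -0.09964757 -0.54875814]
wrist mould_mid [ 0.5629 -0.1371  0.0263] 0.85
wrist knob_grip [ 0.4708 -0.1642  0.0648] 0.72
(np.float64(1.0), array([ 0.5647, -0.1364,  0.3183]))
local -0.004933342013816537 4.622309718055849e-05
14.8417
```

View pics/w4.png

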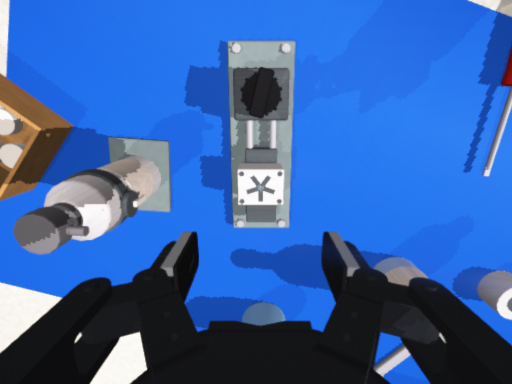

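The mould stands square in the nest at (261,186), between the jaws at rows 157 and 213. The mask fit failed here, but the pinpoint agrees. Next is the knob.

```bash
python3 - <<'E'
from h import *
k=np.array([.4743,-.1661]);a=.07+np.pi/2
gripper_to(.045,60)
reach([*k,.14],down(a));line_to([*k,.080],speed=.12);line_to([*k,.057],speed=.05)
print('f',current_ft_force())
gripper_to(.0,60);print('w',current_width(),current_grasp_force(),np.round(current_ft_force(),2),np.round(current_torque(),3))
q=np.array(current_qpos());print(q.round(3),current_clock())
for i in range(1,8):
    t=q.copy();t[5]+=.2*i;goto_joints(t);print(i,np.round(current_ft_force(),1),np.round(current_torque(),3),current_width(),round(current_clock(),2))
print(np.array(current_qpos())-q)
E
```

```text
f [ 0.1247133  -0.76849693 -0.27670992]
w 0.012550992497137554 59.84869837760925 [-1.76  3.95  5.85] [ 0.801  0.295 -0.039]
[-5.970e-01 -1.530e-01 -4.730e-01  1.251e+00  1.000e-03 -6.680e-01] 17.3083
1 [-1.2  1.7  1.9] [ 0.197  0.262 -0.024] 0.012345767536092813 17.62
2 [-1.2  0.8  2.6] [ 0.069  0.359 -0.019] 0.012786627636356874 17.93
3 [-1.9  1.   2.6] [-0.021  0.481 -0.056] 0.012546854495229597 18.23
4 [-3.5 -1.4  3.1] [-0.192  0.746 -0.021] 0.012713885196355825 18.54
5 [-5.4 -2.   3.7] [-0.308  1.002 -0.095] 0.012505757764847324 18.85
6 [-4.2 -2.1  3.7] [-0.327  1.18  -0.004] 0.012609657986874608 19.16
7 [-5.1 -1.1  4.7] [-0.393  1.189 -0.073] 0.012571649543364215 19.47
[-2.20623030e-04 -8.62106471e-05 -2.14899078e-05  3.84612298e-04
 -7.31481822e-04  1.39355563e+00]
```

```bash
python3 - <<'E'
from h import *
p=current_ee_pos();gripper_to(.045);line_to([p[0],p[1],.14],speed=.15)
reach([.555,-.14,.19],down(.3183+np.pi/2))
im,P,o=look('wrist',['mould_mid','knob_grip','cap_top','canister'],'w5.png');np.save('P5.npy',P)
cv2.imwrite('pics/w5c.png',cv2.resize(im[30:250,200:330,::-1],None,fx=2.7,fy=2.7,interpolation=cv2.INTER_CUBIC))
print(current_clock())
E
```

```text
wrist mould_mid [ 0.5668 -0.1359  0.0279] 0.87
wrist mould_mid [0.6067 0.2247 0.0154] 0.23
wrist knob_grip [ 0.4703 -0.1635  0.0618] 0.57
wrist canister [ 0.6114 -0.2779 -0.0024] 0.68
22.1917
```

View pics/w5c.png

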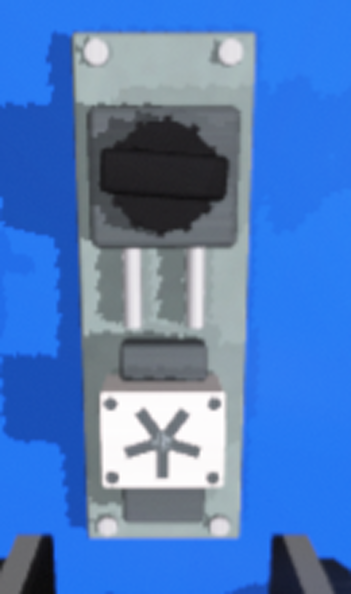

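The crop shows the bar turned from about 15° to about 93° (at (165,172)). The moving jaw is tight on the mould and the mould sits against the fixed jaw, with no gaps. Now I'll press the cap.

```bash
python3 - <<'E'
from h import *
c=np.array([.609,-.277]);q=down(.3183+np.pi/2)
line_to([.555,-.14,.225],speed=.2);gripper_to(0,40)
reach([*c,.215],q);line_to([*c,.173],speed=.08)
f0=current_ft_force()[2];t0=current_clock();print(f0,current_width())
line_to([*c,.164],speed=.05);L=[(.164,current_ft_force()[2]-f0,current_clock()-t0)]
for z in np.arange(.163,.153,-.001):
    line_to([*c,z],speed=.04);f=current_ft_force()[2]-f0;L.append((z,f,current_clock()-t0))
    if f>12 or current_clock()-t0>1.2:break
line_to([*c,.175],speed=.08);t1=current_clock()-t0
print(np.round(L,3).tolist(),'end',t1)
line_to([*c,.23],speed=.15);print(current_ft_force()[2]-f0,current_clock())
E
```

```text
0.4970285409203023 0.00014715702930675518
[[0.164, 2.822, 0.333], [0.163, 3.922, 0.583], [0.162, 4.98, 0.833], [0.161, 4.865, 1.083], [0.16, 4.435, 1.333]] end 1.6749999999999972
-0.37031623235196426 26.525
```

The force reached only about 5 N, so I can't be sure the cap bottomed out. I'll let the timer recover, then do one quick, deeper press.

```bash
python3 - <<'E'
from h import *
c=np.array([.609,-.277]);wait(9)
line_to([*c,.173],speed=.12)
f0=np.mean([current_ft_force()[2] for _ in range(5)]);t0=current_clock();L=[]
for z in(.158,.1565,.155,.1535):
    line_to([*c,z],speed=.08);f=current_ft_force()[2]-f0;L.append((z,f,current_clock()-t0,current_ee_pos()[2]))
    if f>9:break
line_to([*c,.175],speed=.12);t1=current_clock()-t0
print(np.round(L,4).tolist(),'end',t1)
line_to([*c,.23],speed=.2);print(current_ft_force()[2]-f0,current_clock())
E
```

```text
[[0.158, 9.3872, 0.3333, 0.1601]] end 0.625
-1.8521231281994877 37.2
```

```bash
python3 - <<'E'
from h import *
reach([.45,.02,.3],down(.3183+np.pi/2));wait(1)
im,P,o=look('side',['mould_mid','cap_top','canister','knob_grip'])
cv2.imwrite('pics/fin.png',cv2.resize(im[100:300,160:420,::-1],None,fx=3,fy=3,interpolation=cv2.INTER_CUBIC));print(current_clock())
E
```

```text
side mould_mid [ 0.5727 -0.1339  0.0322] 0.69
side cap_top [ 0.6059 -0.2758  0.1741] 0.54
side canister [ 0.6089 -0.2767 -0.0009] 0.76
side knob_grip [ 0.4801 -0.1675  0.0641] 0.67
side knob_grip [ 0.7446  0.1595 -0.0011] 0.21
39.75
```

View pics/fin.png

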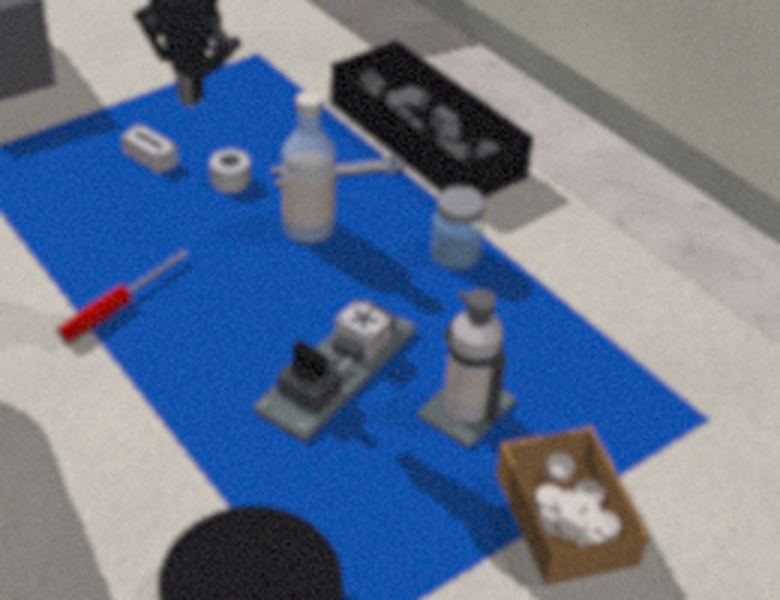

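The mould is clamped at (362,330), the cap is up at (480,305), the bystanders are where they were and the gripper is clear. Handing in.

```bash
python3 -c "
from cell import *
print(sign_off())"
```

```text
the job is handed in; nothing more can be done
None
```

Job handed in at about 40 s: the mould is clamped cavity up and the knob was turned 1.39 rad, for an estimated slip of at least 0.33 rad (19°). I pressed the nozzle cap twice, as the first press (about 1.7 s) may not have bottomed out; after a 9 s wait the second (about 0.6 s) reached 9 N, enough for fully down, and the cap sprang back up.

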